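# Clamp the cavity insert on the polishing turntable

## Robot

A 7-joint arm with a two-finger parallel gripper is mounted at the origin on the work surface. World frame = base frame: x ahead of the robot, y to its left, z up, the work surface at z = 0. Lengths are in m, angles in rad, forces in N, time in s.
With the tool pointing down it reaches from about 0.425 to 0.825 m from the base axis. Payload 3.6 kg.
Tool frame: the origin (TCP) lies at the very end of the fingers, on their centre line; the grasp point (between the pads) lies 19 mm behind it; x points along the fingers, z is the direction in which the jaws open and shut, and the axes are right-handed (so a half turn about x gives the same grasp; the last joint's range is limited). The gripper opens to 85 mm and grips with 20 to 120 N. Pads are 22 mm wide; open, the fingers measure 114 mm over their backs; the gripper's body (76 mm by 85 mm) begins 54 mm behind the grasp point. The pads swing forward as they close: fully open they stand 13 mm farther back than shut.
Start: joints at [1.093, 0.615, -0.013, 1.423, 0.008, 1.103, -0.04], TCP at [0.283, -0.585, 0.231] pointing down, gripper open.
Joint ranges: [-3.12, 3.12], [-0.3, 2.06], [-1.34, 1.32], [0.26, 2.42], [-1.36, 4.5], [0.01, 1.98], [-2.84, 2.84]. Speed limits (rad/s): [2.79, 2.79, 3.14, 3.14, 3.14, 3.14, 3.14].

## Interface

Orientations are given as a unit quaternion [w, x, y, z].
In Python, from rig import arm gives the robot as it stands.
- The arm moves only by the tool carry_out, never from a script. Its argument "increments" is a list of rows, each a list of 6 numbers: the shift along the tool's x, y, z in cm, then the turn, a rotation vector about the tool's x, y, z in degrees. In form: [[x, y, z, wx, wy, wz], ...]. A call has 1 to 20 rows; each row is the pose to reach, as a shift and turn from the pose measured when the call began, along the tool's axes at that moment; what a row does not reach only later rows make up. A row lasts 1/8 s, in which the tool goes at most 62.5 mm and 10.7 degrees, less where a joint would pass 70% of its speed; a pose out of reach is approached as far as the arm can. A call with a gripper value outside its range is refused whole. "hand" is the opening in per cent of the stroke, from 0 (shut) to 100 (fully open), set as the call begins (left out, the last holds). The fingers move at their own pace and stop on an object; "squeeze" is the grip in N (left out, the last holds). Time passes only in rows, so rows that repeat a pose let the fingers close. It gives the time, the measured TCP pose, the force and the opening at its end, in the units of the state.
- arm.get_obs(): the state, without advancing time (a new reading comes with each control period).
- arm.camera(name): name is "scene" or "side" or "wrist"; returns (picture, depth): 400x640x3 uint8, red, green, blue; 400x640 float32, m along the optical axis (not along the pixel's ray), 0 where there is no reading.
- arm.calibration(name): a dict with "mtx" (3x3 intrinsics, pixels), "rvec" (rotation vector, rad) and "tvec" (3), from world to camera coordinates, as OpenCV has them. Camera axes: x right, y down, z forward; pixel columns grow to the right and rows downward; lengths in m; the calibration is good to about 2 mm. A picture is of the moment at which its call begins: read the wrist's pose just before it. calibration takes no time and is no camera call; for the wrist camera it gives the pose at the moment of the call.
- arm.job_done(): hands the job in, once; it reports no verdict.
The state is a dict: "time": time; "joint_positions": joint angles; "dq": joint speeds; "joint_efforts": joint torques, N m; "tcp_pos": TCP position; "eef_rot": TCP orientation; "contact_force": force on the tool from outside, world axes, zero at the start; "moment": the same for the moment, N m; "width": opening from 0.0 (shut) to 1.0 (fully open).
Only numpy, scipy, OpenCV 4.12 (cv2) and the standard library are available. Lean on these libraries where they do the work, as an engineer would, in place of code of your own. Each camera call takes 0.05 s, during which the arm holds its last target.

## Task

Clamp the round cavity insert on the turntable: slide the loose collar over the slotted hub until it sits flat on the insert and let go of it, then take the clamp key from its rest, turn it until its splines mesh with the hub's slots and push it fully home, its flange on the collar. A spring pushes back, so finish still gripping the key and holding it down there, without letting go. Leave the brass gauge block and the green lamp base where they are.

Things in the scene. Friction and masses are not known exactly. Their poses are not given: they have to be found in the camera images.
- hub_top (a point): Centre of the top of the slotted steel hub, on the turntable's axis, 92 mm above the bench; z up. Hub: 36 mm diameter post (2 mm chamfers) standing 26 mm above the insert. Two slots 10.4 mm wide cross on the axis along this frame's x and y, cut 26 mm down from the top and out through the sides; the pattern repeats every 90 degrees.
- land (a point): Centre of the dark round insert's flat central land at the hub's foot, where the collar sits: 72 mm diameter, 66 mm above the bench. Round it a ring cavity 12 mm deep, 38 to 58 mm from the axis, then the rim, level with the land, to 70 mm. The 200 mm steel platen below, top 42 mm above the bench, turns stiffly (0.35 N m) about the vertical.
- plunger (a joint): How far (m) the 9 mm brass spring plunger in the middle of the slot cross is pushed down: 0 at the start, its top then 12 mm below the hub's top; 0.010 with the key home on the seated collar. It pushes up with about 3 N at first touch, 8 N at 0.010: more than the key's weight, so a key let go rises several mm.
- collar: Loose aluminium collar (ring), standing on the bench on a flat face: outer diameter 58 mm, bore 40 mm, 30 mm high, about 0.11 kg. Origin at the centre of its lower face, z up along its axis. Both faces alike. Seated on the insert, its top stands 4 mm above the hub's top.
- key: Clamp key, 0.22 kg, upright. Origin: centre of its flange's underside, z up. Steel flange 52 mm dia, 8 mm thick. Above: black grip bar 60 mm along x, 14 mm thick along y, from 8 to 46 mm over the origin. Below: cross of 4 splines along x and y, 15 mm out from the axis, 8 mm thick, 26 mm long, lower edges rounded; fits the slots every 90 degrees. Home: origin 4 mm above the hub's top.
- rest: Fixed grey block 80 x 80 x 34 mm with a 40 mm round hole 30 mm deep in its top; the key's flange lies on its top face with the splines hanging in the hole. Origin at the centre of its underside on the bench.
- gauge_block: Bystander: loose brass gauge block 60 x 30 x 12 mm lying on the bench; origin at the centre of its underside.
- lamp_base: Bystander: loose green enamelled lamp base, 110 mm diameter, with a short upright neck, 74 mm high; origin at the centre of its underside.
- stand: Bystander: fixed slotted aluminium stand, 70 x 100 mm, 36 mm high, with ceramic stones standing up to 97 mm above the bench; origin at the centre of its underside.
Things that resemble listed ones, but are neither listed nor needed, are in the scene too. Leave any orange or turquoise look-alike of the collar alone.

How it is judged:
On the way, in this order (a step that is already met when the one before it is completed fails the run):
1. the collar sits flat on the insert around the hub and the fingers have let go of it (horizontal distance between collar and hub_top below 0.004 m and z of collar in the frame of hub_top below -0.0235 m and angle between collar's own z axis and vertical below 0.08 rad and contact force between the fingers and collar below 0.2 N), for 0.2 s.
2. the key's splines have entered the hub's slots by at least 6 mm (horizontal distance between key and hub_top below 0.004 m and angle between key's own z axis and vertical below 0.1 rad and (angle between the x axis of key and the x axis of hub_top, either way round below 0.15 rad or angle between the x axis of key and the x axis of hub_top, either way round above 1.42 rad) and z of key in the frame of hub_top below 0.02 m), for 0.1 s.
At the end, for the whole second after the job is handed in: Collar seated round the hub (within 4 mm of its axis, 2.5 mm of height, 4.5 deg tilt); key meshed in the slots (axis within 4 mm, 8.5 deg turn, 5.7 deg tilt), flange within 2.5 mm of home on the collar, the spring plunger pushed down over 7 mm; fingers still gripping the key (horizontal distance between each of collar, key and hub_top below 0.004 m and z of collar in the frame of hub_top below -0.0235 m and angle between collar's own z axis and vertical below 0.08 rad and angle between key's own z axis and vertical below 0.1 rad and (angle between the x axis of key and the x axis of hub_top, either way round below 0.15 rad or angle between the x axis of key and the x axis of hub_top, either way round above 1.42 rad) and z of key in the frame of hub_top below 0.0065 m and value of joint plunger above 0.007 m and contact force between the fingers and key above 1 N); the arm keeps its last pose, push and grip.
It fails at once if the gauge block is moved by more than 20 mm (distance of gauge_block from where it was at the start of the episode above 0.02 m).
It fails at once if the lamp base is moved by more than 20 mm (distance of lamp_base from where it was at the start of the episode above 0.02 m).
It also fails if it takes over 58 s, if anything falls off the work surface, if the arm or the gripper's body presses on something with over 40 N, if the wrist force passes 120 N, or if a joint passes its speed limit or range.

## Working session

There is one attempt and no reset: what is moved stays moved. The work goes in short steps, Python scripts to look and compute and a tool call to move; the robot and the scene stay as the last step left them, time stands still between calls to the robot, and variables do not carry over. Pictures are saved under pics/ and viewed, and the job is handed in when it is done.

Besides the shell and the picture viewer there is one more tool, called after "Emit:" as name(argument=value, ...) on one line, values as JSON. carry_out: Moves the arm, as the interface text tells. Its arguments: {"type":"object","properties":{"increments":{"type":"array","items":{"type":"array","items":{"type":"number"}}},"hand":{"type":"number"},"squeeze":{"type":"number"}},"required":["increments"]}

```bash
ls; mkdir -p pics; cat > h.py <<'E'
import numpy as np, cv2
from rig import arm
from scipy.spatial.transform import Rotation as R
def cam(n):
    c=arm.calibration(n); p,d=arm.camera(n); return p,d,c
def save(p,f,crop=None,s=1):
    if crop: x0,y0,x1,y1=crop; p=p[y0:y1,x0:x1]
    if s!=1: p=cv2.resize(p,None,fx=s,fy=s,interpolation=cv2.INTER_CUBIC)
    cv2.imwrite(f,p[:,:,::-1])
def world(c,u,v,d):
    K=np.array(c['mtx']);Rm=cv2.Rodrigues(np.array(c['rvec'],float))[0];t=np.array(c['tvec'],float).ravel()
    u=np.asarray(u,float);v=np.asarray(v,float)
    pc=np.stack([(u-K[0,2])/K[0,0]*d,(v-K[1,2])/K[1,1]*d,d*np.ones_like(u)],-1)
    return (pc-t)@Rm
def onz(c,u,v,z):
    K=np.array(c['mtx']);Rm=cv2.Rodrigues(np.array(c['rvec'],float))[0];t=np.array(c['tvec'],float).ravel()
    o=-Rm.T@t; r=Rm.T@np.array([(u-K[0,2])/K[0,0],(v-K[1,2])/K[1,1],1]); return o+r*(z-o[2])/r[2]
def proj(c,P):
    return cv2.projectPoints(np.array(P,float).reshape(-1,3),np.array(c['rvec'],float),np.array(c['tvec'],float),np.array(c['mtx'],float),None)[0].reshape(-1,2)
def cloud(c,d):
    v,u=np.indices(d.shape); return world(c,u.astype(float),v.astype(float),d.astype(float)[...,]) if False else _cl(c,u,v,d)
def _cl(c,u,v,d):
    K=np.array(c['mtx']);Rm=cv2.Rodrigues(np.array(c['rvec'],float))[0];t=np.array(c['tvec'],float).ravel()
    pc=np.stack([(u-K[0,2])/K[0,0]*d,(v-K[1,2])/K[1,1]*d,d],-1); return (pc-t)@Rm
E
python3 - <<'E'
from h import *
import pickle
print(arm.get_obs())
for n in ['scene','side','wrist']:
    p,d,c=cam(n); save(p,f'pics/{n}0.png'); pickle.dump((p,d,c),open(f'{n}0.pkl','wb')); print(n,c)
E
```

```text
pics
{'time': 0.0, 'joint_positions': array([ 1.09350423,  0.6159604 , -0.01262888,  1.42496992,  0.0080653 ,
        1.10339289, -0.04041758]), 'dq': array([ 0.00017124,  0.00088049, -0.00039774, -0.00104152,  0.00089087,
        0.00142165,  0.00075629]), 'joint_efforts': array([-1.49815278e-04, -4.69211769e+01,  2.59138048e-01, -1.71034044e+01,
        9.97506198e-03,  9.79240634e-03, -1.33420536e-05]), 'tcp_pos': array([ 0.28286571, -0.58433803,  0.23008785]), 'eef_rot': array([ 0.598303  ,  0.37609589,  0.59991052, -0.37509034]), 'contact_force': array([-0.00846481,  0.4573051 ,  0.82319787]), 'moment': array([ 0.0098876 , -0.04390833, -0.00329837]), 'width': 0.9985653155099842}
scene {'mtx': array([[421.98061891,   0.        , 317.81920548],
       [  0.        , 421.98061891, 196.5346974 ],
       [  0.        ,   0.        ,   1.        ]]), 'rvec': array([ 0.79855317,  2.58162941, -1.12331469]), 'tvec': array([ 0.47870893, -0.17643842,  1.40382283])}
side {'mtx': array([[431.35644893,   0.        , 321.34485669],
       [  0.        , 431.35644893, 201.63029554],
       [  0.        ,   0.        ,   1.        ]]), 'rvec': array([ 0.92515003, -2.59509966,  0.95681799]), 'tvec': array([0.49623066, 0.33882216, 0.90623888])}
wrist {'mtx': array([[279.59216178,   0.        , 316.4766635 ],
       [  0.        , 279.59216178, 197.47878806],
       [  0.        ,   0.        ,   1.        ]]), 'rvec': array([-2.41534644,  1.51430662,  0.25514693]), 'tvec': array([-0.64988296, -0.0415923 ,  0.37994168])}
```

View pics/scene0.png

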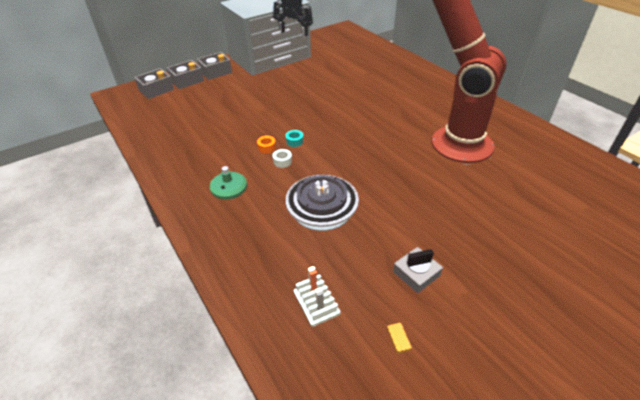

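View pics/side0.png

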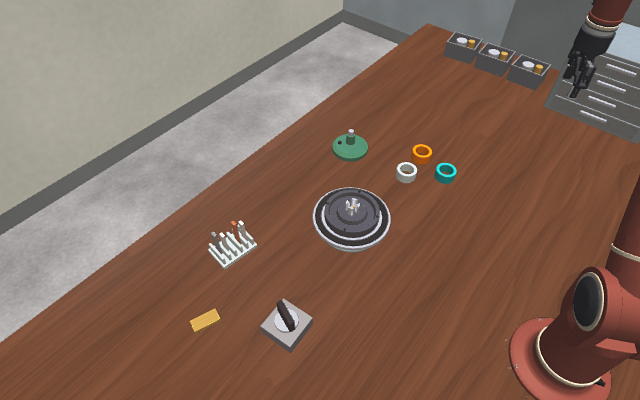

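View pics/wrist0.png

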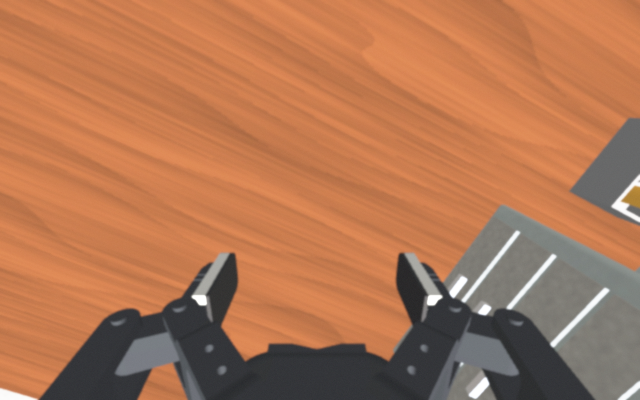

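The scene view shows three rings: orange (266,142), turquoise (294,138) and bare metal (282,157). Only the metal one fits "aluminium". I'll confirm that in a crop and measure everything.

```bash
python3 - <<'E'
from h import *
import pickle
D={n:pickle.load(open(f'{n}0.pkl','rb')) for n in ['scene','side']}
p=D['scene'][0];q=D['side'][0]
a=cv2.resize(p[110:240,200:370],None,fx=4,fy=4,interpolation=cv2.INTER_CUBIC)
save(a,'pics/c1.png'); save(q,'pics/c2.png',(300,120,480,260),4); save(q,'pics/c3.png',(170,200,340,360),3.5)
s,ss=D['scene'],D['side']
for nm,u,v,u2,v2,z in [('hub',322,188,352,207,.092),('collar',282,155,406,169,.03),('key',420,258,285,313,.08),('lamp',227,175,350,133,.074),('gauge',399,337,205,320,.012),('stand',317,298,232,246,.036),('orange',266,141,422,151,.03),('turq',294,136,446,170,.03)]:
    print(nm,onz(s[2],u,v,z),onz(ss[2],u2,v2,z), 'depth', world(s[2],u,v,float(s[1][v,u])),world(ss[2],u2,v2,float(ss[1][v2,u2])))
E
```

```text
hub [ 5.61117060e-01 -5.46220303e-04  9.20000000e-02] [ 0.54584334 -0.00309213  0.092     ] depth [ 0.55272345 -0.0131301   0.07831193] [ 0.54638884 -0.00395613  0.09077549]
collar [ 0.53884411 -0.25768103  0.03      ] [ 0.53810696 -0.25821227  0.03      ] depth [ 0.52585638 -0.28317023  0.00812933] [ 0.54689488 -0.27874631  0.00830999]
key [0.50520317 0.31207866 0.08      ] [0.48916524 0.30455748 0.08      ] depth [0.49739706 0.30636695 0.06846666] [0.4882502  0.30535572 0.08246999]
lamp [ 0.73903123 -0.21684089  0.074     ] [ 0.72589453 -0.2387497   0.074     ] depth [ 0.7329251  -0.23642818  0.05738686] [ 0.72947697 -0.24409702  0.06850632]
gauge [0.64353888 0.40721803 0.012     ] [0.63948074 0.40638605 0.012     ] depth [0.64301076 0.40682311 0.01083936] [0.63985757 0.4062496  0.01126158]
stand [0.74128012 0.24241999 0.036     ] [0.7230503 0.2419099 0.036    ] depth [0.75683923 0.2672521  0.08077976] [0.7234516  0.24166486 0.03535314]
orange [ 0.54387062 -0.35281462  0.03      ] [ 0.5412631  -0.35267255  0.03      ] depth [ 0.53362778 -0.37516739  0.01257016] [ 0.54984484 -0.37481041  0.00900545]
turq [ 0.45409354 -0.32352477  0.03      ] [ 0.44778729 -0.32745463  0.03      ] depth [ 0.44071642 -0.34741016  0.01083686] [ 0.45491599 -0.35165554  0.00640525]
```

View pics/c1.png

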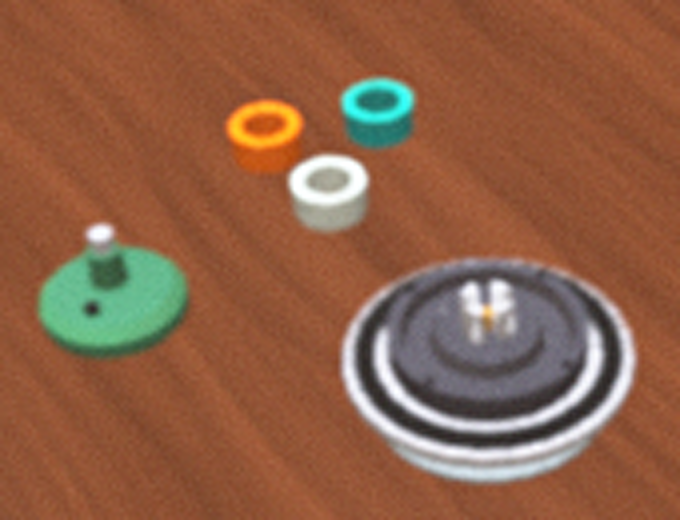

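View pics/c2.png

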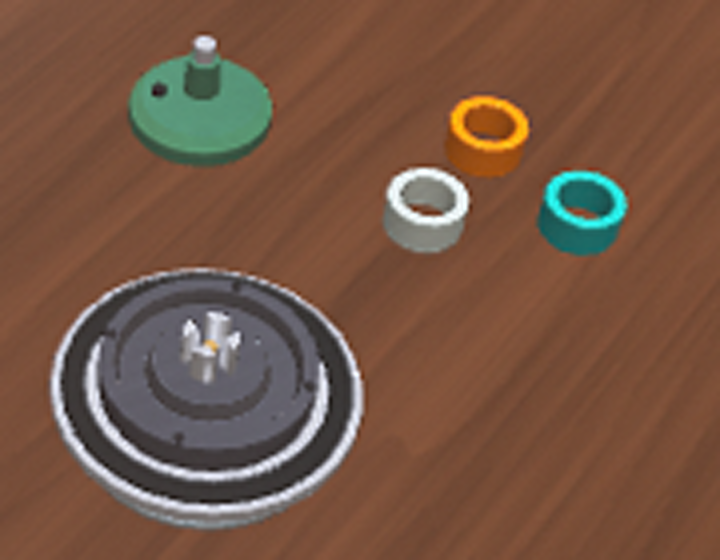

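View pics/c3.png

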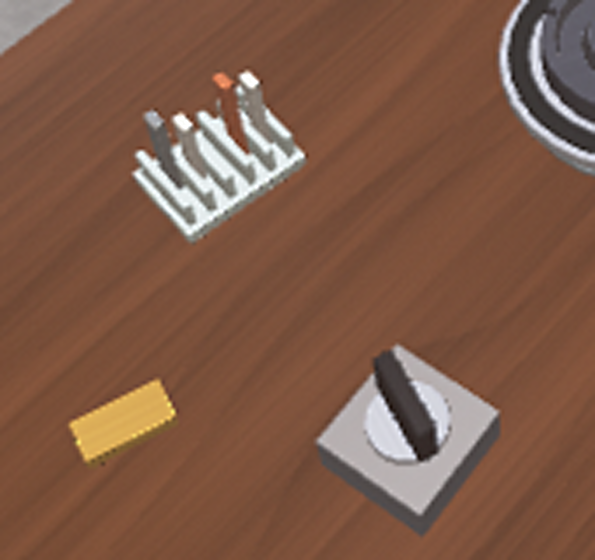

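The crops confirm it: the white/silver ring at scene (282,157), side (406,172) is the aluminium collar, and both views agree on about (0.538, -0.258). The orange and turquoise rings stand behind it. Next I plan the move to above the collar.

```bash
cat >> h.py <<'E'
def plan(x,y,z,th=None):
    o=arm.get_obs(); q=o['eef_rot']; Rt=R.from_quat([q[1],q[2],q[3],q[0]]); M=Rt.as_matrix()
    cur=np.degrees(np.arctan2(M[1,2],M[0,2]))
    if th is None: th=cur
    th=cur+((th-cur+90)%180-90)
    t=np.radians(th); zx=np.array([np.cos(t),np.sin(t),0]); xx=np.array([0,0,-1.]); T=np.stack([xx,np.cross(zx,xx),zx],1)
    dr=(Rt.inv()*R.from_matrix(T)).as_rotvec(degrees=True); dp=M.T@(np.array([x,y,z])-o['tcp_pos'])*100
    print('t',round(o['time'],2),'tcp',o['tcp_pos'].round(4),'jaw',round(cur,1),'->',round(th,1),'j7',o['joint_positions'][6].round(2),'F',o['contact_force'].round(1),'w',round(o['width'],3))
    print('row',dp.round(2).tolist(),dr.round(1).tolist())
E
python3 -c "
from h import *
plan(.538,-.258,.2,-25);plan(.538,-.258,.2,155);plan(.538,-.258,.2,0);print(R.from_quat(np.roll(arm.get_obs()['eef_rot'],-1)).as_matrix().round(3))"
```

```text
t 0.15 tcp [ 0.283  -0.5845  0.2304] jaw -64.2 -> -25.0 j7 -0.04 F [ 0.6 -0.4  0. ] w 0.997
row [3.08, 37.18, -18.27] [-39.2, -0.1, -0.0]
t 0.15 tcp [ 0.283  -0.5845  0.2304] jaw -64.2 -> -25.0 j7 -0.04 F [ 0.6 -0.4  0. ] w 0.997
row [3.08, 37.18, -18.27] [-39.2, -0.1, -0.0]
t 0.15 tcp [ 0.283  -0.5845  0.2304] jaw -64.2 -> 0.0 j7 -0.04 F [ 0.6 -0.4  0. ] w 0.997
row [3.08, 37.18, -18.27] [-64.2, -0.1, -0.1]
[[-0.001  0.9    0.436]
 [ 0.002  0.436 -0.9  ]
 [-1.    -0.    -0.002]]
```

Emit:
carry_out(increments=[[1,6,-3,-8,0,0],[2,12,-6,-16,0,0],[3,18,-9,-24,0,0],[3,24,-12,-32,0,0],[3,30,-15,-39.2,0,0],[3.1,37.2,-18.3,-39.2,0,0],[3.1,37.2,-18.3,-39.2,0,0],[3.1,37.2,-18.3,-39.2,0,0],[3.1,37.2,-18.3,-39.2,0,0]], hand=100)

```text
time: 1.27
tcp_pos: [0.5373, -0.2585, 0.1994]
eef_rot: [0.689, 0.153, 0.691, -0.153]
contact_force: [-0.6, -0.9, 0.1]
width: 1.001
```

```bash
python3 - <<'E'
from h import *
plan(.538,-.258,.2,-25)
p,d,c=cam('wrist'); save(p,'pics/w1.png')
import pickle; pickle.dump((p,d,c),open('w1.pkl','wb'))
C=_cl(c,*np.indices(d.shape)[::-1],d)
m=(abs(C[...,2]-.03)<.004)&(d>0)&(np.hypot(C[...,0]-.538,C[...,1]+.258)<.05)
P=C[m]; print(len(P),P.mean(0)); 
(cx,cy),r=cv2.minEnclosingCircle((P[:,:2]*1000).astype(np.float32)); print(cx,cy,r)
print(proj(c,[[.538,-.258,.03]]))
E
```

```text
t 1.27 tcp [ 0.5373 -0.2585  0.1994] jaw -25.0 -> -25.0 j7 -0.15 F [-0.6 -0.9  0.1] w 1.001
row [-0.06, 0.07, 0.05] [-0.0, -0.2, 0.0]Traceback (most recent call last):
  File "<stdin>", line 5, in <module>
NameError: name '_cl' is not defined
```

View pics/w1.png

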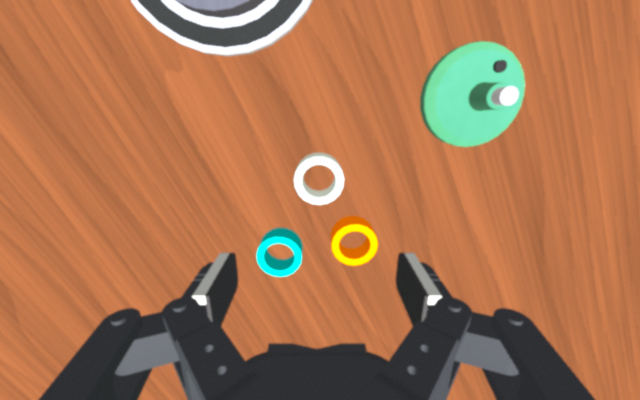

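The wrist picture shows the white collar at (319,179) between the jaws' lines, with turquoise at (280,253), orange at (354,243) and the lamp at (473,95) clear of it.

```bash
sed -i 's/_cl(/clo(/g' h.py; python3 - <<'E'
from h import *
import pickle; p,d,c=pickle.load(open('w1.pkl','rb'))
v,u=np.indices(d.shape); C=clo(c,u,v,d)
for z in (.03,):
  m=(abs(C[...,2]-.03)<.004)&(d>0)&(np.hypot(C[...,0]-.538,C[...,1]+.258)<.05)
  P=C[m]; print(len(P),P.mean(0)); print(cv2.minEnclosingCircle((P[:,:2]*1000).astype(np.float32)))
# color based top ring outline
h=cv2.cvtColor(p,cv2.COLOR_RGB2HSV); w=((h[...,1]<40)&(h[...,2]>215)).astype(np.uint8); w[:140]=0;w[220:]=0;w[:,:280]=0;w[:,360:]=0
cn=max(cv2.findContours(w,cv2.RETR_EXTERNAL,cv2.CHAIN_APPROX_NONE)[0],key=cv2.contourArea)
e=cv2.fitEllipse(cn); print(e,onz(c,*e[0],.03)); print(proj(c,[[.538,-.258,.03]]), np.median(C[250:330,250:390,2]))
save(p,'pics/w1c.png',(270,130,370,230),6)
E
```

```text
980 [ 0.53880038 -0.26190114  0.0288678 ]
((538.2279052734375, -262.8472595214844), 28.739044189453125)
((318.5897216796875, 179.9241485595703), (48.43021774291992, 49.86588668823242), 85.15495300292969) [ 0.53892998 -0.26174502  0.03      ]
[[316.4810872  177.39690661]] -0.0005105389008096895
```

View pics/w1c.png

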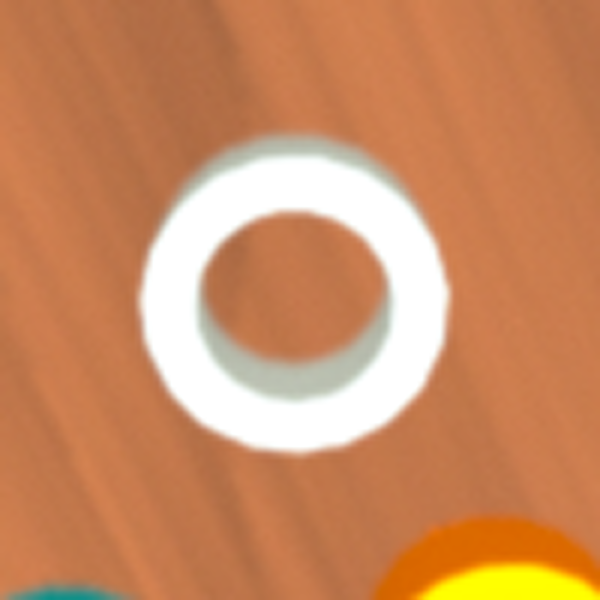

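```bash
python3 -c "
from h import *
plan(.5386,-.262,.06,-25);plan(.5386,-.262,.004,-25)"
```

```text
t 1.32 tcp [ 0.5368 -0.2594  0.1994] jaw -25.1 -> -25.0 j7 -0.15 F [-0.1  0.4 -0.1] w 0.996
row [13.94, -0.16, 0.3] [-0.1, -0.1, 0.0]
t 1.32 tcp [ 0.5368 -0.2594  0.1994] jaw -25.1 -> -25.0 j7 -0.15 F [-0.1  0.4 -0.1] w 0.996
row [19.54, -0.16, 0.32] [-0.1, -0.1, 0.0]
```

Emit:
carry_out(increments=[[5,-0.1,0.2,0,0,0],[10,-0.15,0.3,0,0,0],[14,-0.15,0.3,0,0,0],[16.5,-0.15,0.3,0,0,0],[18.5,-0.15,0.3,0,0,0],[19.5,-0.15,0.3,0,0,0],[19.5,-0.15,0.3,0,0,0],[19.5,-0.15,0.3,0,0,0]])

```text
time: 2.33
tcp_pos: [0.5389, -0.2626, 0.0054]
eef_rot: [0.69, 0.154, 0.69, -0.154]
contact_force: [0.9, 1.3, 0.5]
width: 1.0
```

```bash
python3 -c "
from h import *
plan(.5386,-.262,.004,-25)
p,d,c=cam('wrist');save(p,'pics/w2.png')"
```

```text
t 2.33 tcp [ 0.5389 -0.2626  0.0054] jaw -25.1 -> -25.0 j7 -0.21 F [0.9 1.3 0.5] w 1.0
row [0.14, 0.04, -0.05] [-0.1, -0.0, 0.0]
```

View pics/w2.png

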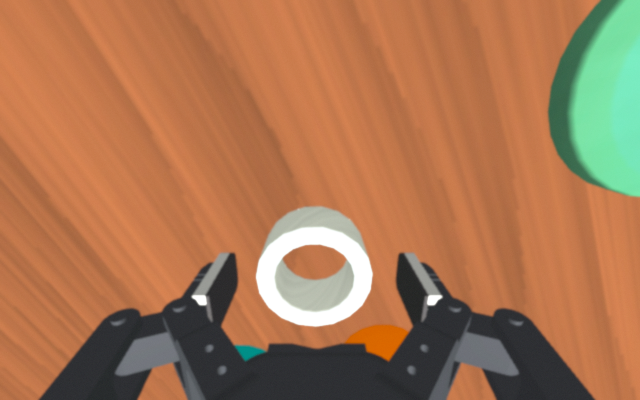

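The collar is centred between the pads (top centre at (314,276), pads at about u=235 and u=397). I close the jaws.

Emit:
carry_out(increments=[[0.1,0,0,0,0,0],[0.1,0,0,0,0,0],[0.1,0,0,0,0,0],[0.1,0,0,0,0,0],[0.1,0,0,0,0,0],[0.1,0,0,0,0,0]], hand=0, squeeze=50)

```text
time: 3.12
tcp_pos: [0.5395, -0.2626, 0.0057]
eef_rot: [0.69, 0.154, 0.69, -0.154]
contact_force: [-1.4, 1.1, 5.6]
width: 0.665
```

```bash
python3 -c "
from h import *
plan(.5386,-.262,.14,-25)
plan(.46,-.08,.20,-25)
p,d,c=cam('wrist');save(p,'pics/w3.png')"
```

```text
t 3.12 tcp [ 0.5395 -0.2626  0.0057] jaw -25.1 -> -25.0 j7 -0.21 F [-1.4  1.1  5.6] w 0.665
row [-13.43, 0.01, -0.1] [-0.1, 0.1, 0.0]
t 3.12 tcp [ 0.5395 -0.2626  0.0057] jaw -25.1 -> -25.0 j7 -0.21 F [-1.4  1.1  5.6] w 0.665
row [-19.46, 13.14, -14.94] [-0.1, 0.1, 0.0]
```

View pics/w3.png

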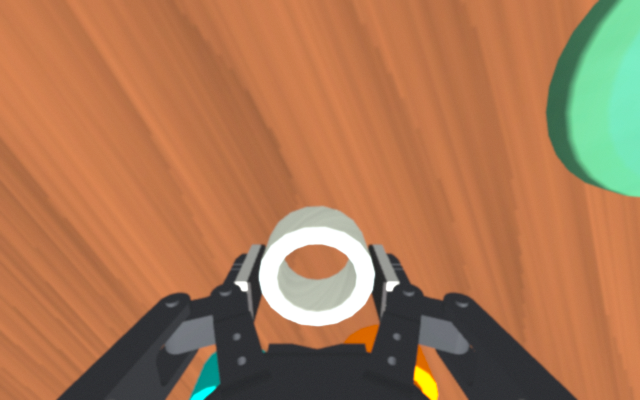

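Collar gripped (width 0.665, about 57 mm). I lift it and look at the hub from short of it.

```bash
python3 -c "
from h import *
plan(.505,-.093,.19,-25)"
```

```text
t 3.17 tcp [ 0.5395 -0.2627  0.0057] jaw -25.1 -> -25.0 j7 -0.21 F [-0.2 -0.5  5.9] w 0.664
row [-18.45, 13.88, -10.32] [-0.1, 0.1, 0.0]
```

Emit:
carry_out(increments=[[-3,0,0,0,0,0],[-8,0,0,0,0,0],[-13,2,-2,0,0,0],[-18.4,6,-5,0,0,0],[-18.4,10,-8,0,0,0],[-18.4,13.9,-10.3,0,0,0],[-18.4,13.9,-10.3,0,0,0],[-18.4,13.9,-10.3,0,0,0]])

```text
time: 4.18
tcp_pos: [0.5051, -0.0936, 0.1895]
eef_rot: [0.69, 0.153, 0.69, -0.155]
contact_force: [-1.0, -1.1, -1.0]
width: 0.664
```

```bash
python3 - <<'E'
from h import *
import pickle
plan(.505,-.093,.19,-25)
p,d,c=cam('wrist');save(p,'pics/w4.png');o=arm.get_obs();pickle.dump((p,d,c,o),open('w4.pkl','wb'))
save(p,'pics/w4c.png',(220,40,420,190),4)
E
```

```text
t 4.17 tcp [ 0.5051 -0.0936  0.1895] jaw -25.2 -> -25.0 j7 -0.43 F [-1.  -1.1 -1. ] w 0.664
row [-0.05, 0.05, -0.04] [-0.2, 0.1, 0.1]
```

View pics/w4.png

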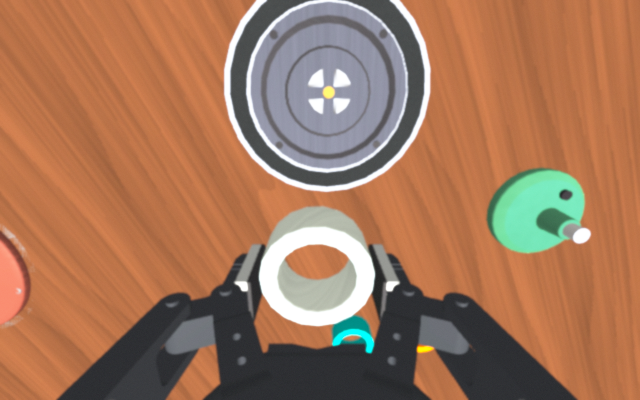

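View pics/w4c.png

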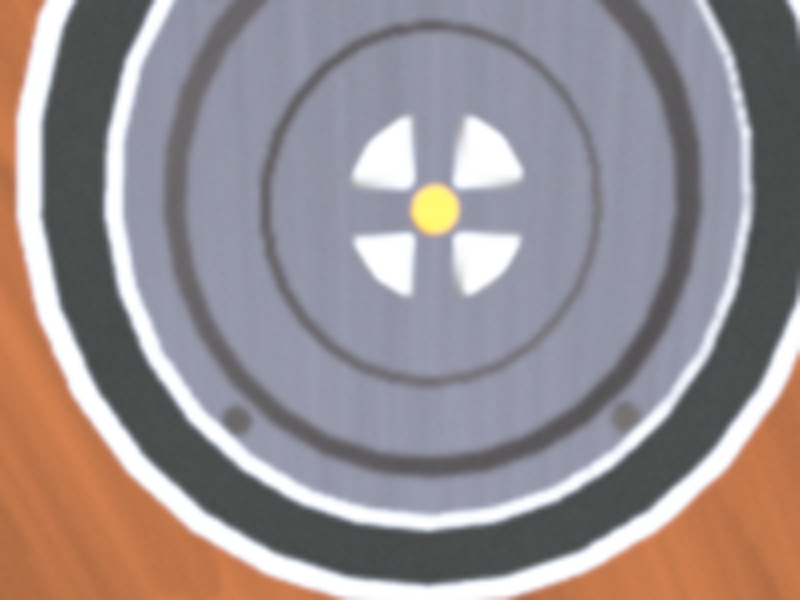

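The view shows the hub with its slot cross centred near (329,91.5), slots nearly along the image axes, and the held collar's top at (317,276). I fit both.

```bash
python3 - <<'E'
from h import *
import pickle
p,d,c,o=pickle.load(open('w4.pkl','rb'))
v,u=np.indices(d.shape); C=clo(c,u,v,d)
h=cv2.cvtColor(p,cv2.COLOR_RGB2HSV)
# hub top by colour
w=((h[...,1]<40)&(h[...,2]>200)).astype(np.uint8)
wh=w.copy()*0; wh[55:130,295:365]=w[55:130,295:365]
ys,xs=np.nonzero(wh); P=np.array([onz(c,a,b,.092) for a,b in zip(xs,ys)])
hull=cv2.convexHull((P[:,:2]*1000).astype(np.float32)); print('hub colour',len(xs),cv2.minEnclosingCircle(hull), P.mean(0))
m=(abs(C[...,2]-.092)<.004)&(np.hypot(C[...,0]-.547,C[...,1]+.003)<.03)&(d>0)
Q=C[m];print('hub depth',len(Q),Q.mean(0),cv2.minEnclosingCircle((Q[:,:2]*1000).astype(np.float32)))
# angle: second harmonic by 4th-moment on blob points
ctr=np.array(cv2.minEnclosingCircle(hull)[0])/1000
q=P[:,:2]-ctr; a=np.arctan2(q[:,1],q[:,0]); r=np.hypot(*q.T); k=r>.006
print('blob diag angle mod90',np.degrees(np.angle(np.exp(4j*a[k]).mean())/4), '-> slot', (np.degrees(np.angle(np.exp(4j*a[k]).mean())/4)+45)%90)
n,l,st,ce=cv2.connectedComponentsWithStats(wh); print(st,ce)
for i in range(1,n): print(np.array(onz(c,*ce[i],.092)))
# land ring circle by depth
m=(abs(C[...,2]-.066)<.003)&(d>0)&(np.hypot(C[...,0]-.547,C[...,1]+.003)<.1); print('rim', cv2.minEnclosingCircle((C[m][:,:2]*1000).astype(np.float32)),m.sum())
m=(abs(C[...,2]-.042)<.003)&(d>0)&(np.hypot(C[...,0]-.547,C[...,1]+.003)<.14); print('platen', cv2.minEnclosingCircle((C[m][:,:2]*1000).astype(np.float32)),m.sum())
# collar
w2=w*0; w2[222:330,256:378]=w[222:330,256:378]
cn=max(cv2.findContours(w2,cv2.RETR_EXTERNAL,cv2.CHAIN_APPROX_NONE)[0],key=cv2.contourArea)
hi=cv2.findContours(w2,cv2.RETR_CCOMP,cv2.CHAIN_APPROX_NONE); inn=[x for x,hh in zip(hi[0],hi[1][0]) if hh[3]>=0]; inn=max(inn,key=cv2.contourArea)
zt=o['tcp_pos'][2]+.0243
for x in (cn,inn):
  e=cv2.fitEllipse(x); P=np.array([onz(c,a,b,zt)for a,b in x[:,0]]); print('collar',e,cv2.minEnclosingCircle((P[:,:2]*1000).astype(np.float32)), onz(c,*e[0],zt))
m=(abs(C[...,2]-zt)<.006)&(w2>0); print('depth',C[m].mean(0),cv2.minEnclosingCircle((C[m][:,:2]*1000).astype(np.float32)))
print(o['tcp_pos'])
E
```

```text
hub colour 830 ((553.6655883789062, -16.31129264831543), 18.319555282592773) [ 0.55399823 -0.01586837  0.092     ]
hub depth 563 [ 0.55315179 -0.01435644  0.09049731] ((553.687744140625, -16.160093307495117), 17.862770080566406)
blob diag angle mod90 20.523080463203634 -> slot 65.52308046320363
[[     0      0    640    400 255170]
 [   308     69     16     19    216]
 [   333     69     18     19    234]
 [   308     98     16     16    179]
 [   333     98     17     16    201]] [[319.46864051 199.85437551]
 [316.76388889  79.22222222]
 [340.42307692  79.01282051]
 [317.01117318 104.22905028]
 [340.10945274 103.98507463]]
[ 0.54866382 -0.00397744  0.092     ]
[ 0.56561149 -0.01177413  0.092     ]
[ 0.5408924  -0.02099656  0.092     ]
[ 0.55791057 -0.02878888  0.092     ]
rim ((553.7009887695312, -16.32602882385254), 69.9958267211914) 10552
platen ((553.4666137695312, -16.415607452392578), 99.6689682006836) 11374
collar ((316.4524841308594, 275.3901672363281), (99.09446716308594, 114.56303405761719), 89.20955657958984) ((506.2337646484375, -93.49861145019531), 28.976919174194336) [ 0.50705638 -0.09170176  0.21362293]
collar ((316.63427734375, 276.6284484863281), (66.92698669433594, 78.43431854248047), 90.43631744384766) ((506.4371032714844, -93.2008056640625), 19.670963287353516) [ 0.5068339  -0.0923852   0.21362293]
depth [ 0.50680024 -0.09219944  0.21259311] ((505.4289855957031, -95.23733520507812), 29.841510772705078)
[ 0.50512917 -0.0943814   0.18932293]
```

```bash
python3 -c "
from h import *
plan(.5525,-.0167,.12,-25)
plan(.5525,-.0167,.102,-25)"
```

```text
t 4.22 tcp [ 0.5051 -0.0944  0.1893] jaw -25.3 -> -25.0 j7 -0.43 F [ 0.8 -0.8 -0.6] w 0.661
row [6.92, 9.06, 0.96] [-0.3, 0.1, 0.1]
t 4.22 tcp [ 0.5051 -0.0944  0.1893] jaw -25.3 -> -25.0 j7 -0.43 F [ 0.8 -0.8 -0.6] w 0.661
row [8.72, 9.06, 0.96] [-0.3, 0.1, 0.1]
```

Emit:
carry_out(increments=[[1,4,0.4,0,0,0],[3.5,9,0.95,-0.3,0,0],[6.9,9.05,0.95,-0.3,0,0],[8,9.05,0.95,-0.3,0,0],[8.3,9.05,0.95,-0.3,0,0],[8.3,9.05,0.95,-0.3,0,0]])

```text
time: 4.97
tcp_pos: [0.5529, -0.0181, 0.107]
eef_rot: [0.691, 0.153, 0.689, -0.154]
contact_force: [0.4, -1.4, -0.3]
width: 0.663
```

```bash
python3 - <<'E'
from h import *
import pickle
plan(.5525,-.0167,.0715,-25)
for i in range(2): print(arm.get_obs()['tcp_pos'])
p,d,c=cam('wrist');save(p,'pics/w5.png',(220,180,420,330),4);o=arm.get_obs();pickle.dump((p,d,c,o),open('w5.pkl','wb'));print(o['tcp_pos'])
p,d,c=cam('side');save(p,'pics/s5.png',(280,140,430,260),5)
plan(.5525,-.0167,.0715,-25)
E
```

```text
t 4.97 tcp [ 0.5529 -0.0181  0.107 ] jaw -25.1 -> -25.0 j7 -0.62 F [ 0.4 -1.4 -0.3] w 0.663
row [3.55, 0.12, -0.1] [-0.1, 0.2, 0.1]
[ 0.55289558 -0.01809629  0.10697767]
[ 0.55289558 -0.01809629  0.10697767]
[ 0.55306249 -0.01780166  0.1072531 ]
t 5.08 tcp [ 0.5531 -0.0175  0.1074] jaw -25.0 -> -25.0 j7 -0.62 F [ 0.4  0.  -0.7] w 0.662
row [3.59, 0.05, -0.1] [-0.0, 0.2, 0.1]
```

View pics/w5.png

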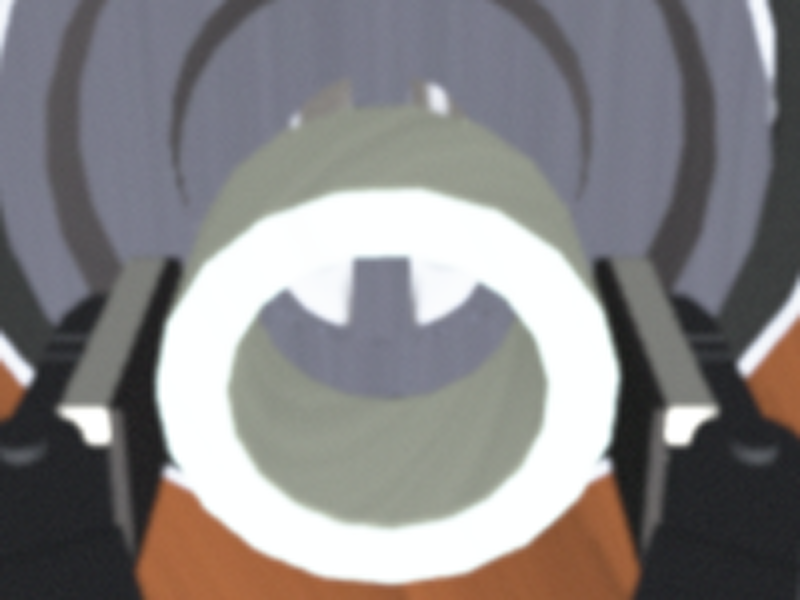

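View pics/s5.png

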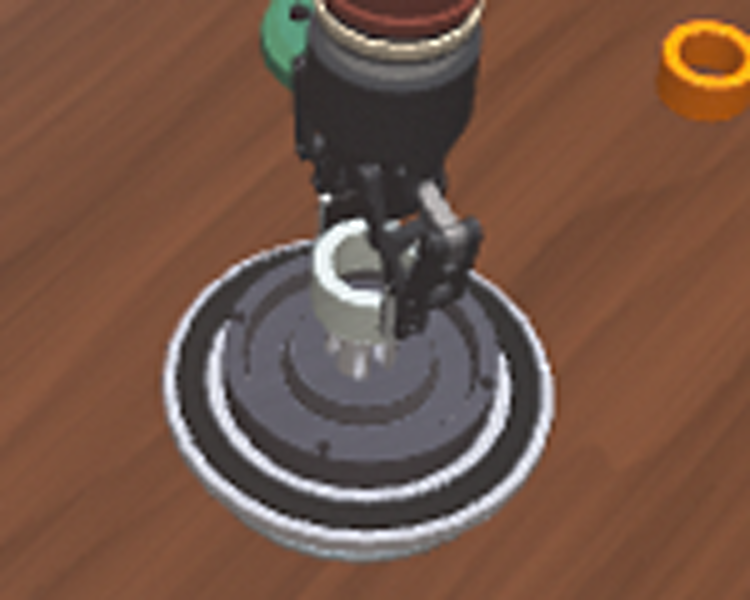

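Collar hovers over the hub, aligned in both views. I descend in steps and watch the force.

Emit:
carry_out(increments=[[0.5,0.05,-0.1,0,0,0],[1.0,0.05,-0.1,0,0,0],[1.4,0.05,-0.1,0,0,0],[1.8,0.05,-0.1,0,0,0],[2.2,0.05,-0.1,0,0,0],[2.2,0.05,-0.1,0,0,0]])

```text
time: 5.82
tcp_pos: [0.5522, -0.0167, 0.0849]
eef_rot: [0.691, 0.153, 0.69, -0.154]
contact_force: [-0.0, -0.2, -0.5]
width: 0.664
```

```bash
python3 - <<'E'
from h import *
plan(.5525,-.0167,.0715,-25)
E
```

```text
t 5.83 tcp [ 0.5522 -0.0167  0.0849] jaw -25.0 -> -25.0 j7 -0.63 F [-0.  -0.2 -0.5] w 0.664
row [1.34, 0.01, 0.02] [-0.0, 0.1, 0.1]
```

No contact force: the bore is over the hub. I continue down to the land.

Emit:
carry_out(increments=[[0.5,0,0,0,0,0],[0.9,0,0,0,0,0],[1.2,0,0,0,0,0],[1.35,0,0,0,0,0],[1.35,0,0,0,0,0]])

```text
time: 6.45
tcp_pos: [0.552, -0.0168, 0.0717]
eef_rot: [0.691, 0.152, 0.69, -0.154]
contact_force: [-1.2, -0.2, 1.6]
width: 0.662
```

```bash
python3 - <<'E'
from h import *
plan(.5525,-.0167,.0715,-25)
E
```

```text
t 6.45 tcp [ 0.552  -0.0168  0.0717] jaw -25.0 -> -25.0 j7 -0.63 F [-1.2 -0.2  1.6] w 0.662
row [0.02, 0.02, 0.04] [-0.0, 0.1, 0.1]
```

Emit:
carry_out(increments=[[0.1,0,0,0,0,0],[0.1,0,0,0,0,0],[0.1,0,0,0,0,0],[0.1,0,0,0,0,0],[0.1,0,0,0,0,0],[0.1,0,0,0,0,0]], hand=100)

```text
time: 7.2
tcp_pos: [0.5521, -0.0168, 0.0707]
eef_rot: [0.691, 0.152, 0.69, -0.154]
contact_force: [-1.1, 0.3, -0.1]
width: 0.998
```

Emit:
carry_out(increments=[[-3,0,0,0,0,0],[-7,0,0,0,0,0],[-12,-3,0,0,0,0],[-15,-8,0,0,0,0],[-15,-10,0,0,0,0],[-15,-10,0,0,0,0],[-15,-10,0,0,0,0]])

```text
time: 8.07
tcp_pos: [0.5097, -0.1054, 0.2205]
eef_rot: [0.691, 0.152, 0.69, -0.153]
contact_force: [0.2, -0.5, -0.4]
width: 1.001
```

```bash
python3 - <<'E'
from h import *
import pickle
plan(.49,.305,.25,-25)
p,d,c=cam('wrist');save(p,'pics/w6.png');o=arm.get_obs();pickle.dump((p,d,c,o),open('w6.pkl','wb'))
v,u=np.indices(d.shape); C=clo(c,u,v,d)
w=cv2.circle(np.zeros(d.shape,np.uint8),(0,0),1,0)
m=(abs(C[...,2]-.096)<.003)&(d>0)&(np.hypot(C[...,0]-.5537,C[...,1]+.0163)<.05);Q=C[m]; print(len(Q),Q.mean(0),cv2.minEnclosingCircle((Q[:,:2]*1000).astype(np.float32)))
A=np.c_[Q[:,:2]-Q[:,:2].mean(0),np.ones(len(Q))]; print('tilt',np.linalg.lstsq(A,Q[:,2],rcond=None)[0])
h=cv2.cvtColor(p,cv2.COLOR_RGB2HSV); W=(h[...,1]<40)&(h[...,2]>200)
ps=[onz(c,a,b,.096)for b,a in zip(*np.nonzero(W))]; ps=np.array([x for x in ps if np.hypot(x[0]-.5537,x[1]+.0163)<.034])
print(cv2.minEnclosingCircle((ps[:,:2]*1000).astype(np.float32)))
E
```

```text
t 8.07 tcp [ 0.5097 -0.1054  0.2205] jaw -24.9 -> -25.0 j7 -0.4 F [ 0.2 -0.5 -0.4] w 1.001
row [-3.0, 36.39, -19.07] [0.1, 0.1, 0.0]
1795 [ 0.55304123 -0.01700657  0.09471031] ((552.5847778320312, -17.992406845092773), 28.833236694335938)
tilt [-0.00222057 -0.00129493  0.09471031]
((552.4837036132812, -18.10224151611328), 29.46385955810547)
```

View pics/w6.png

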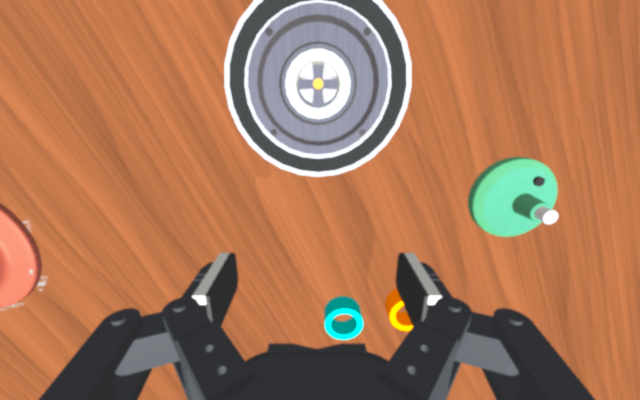

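Collar lies flat: its top plane is level, at 0.095 by depth (the hub read 1.5 mm low in the same way), and it is about 2 mm off the axis, inside 4 mm. Now to the key.

```bash
python3 -c "
from h import *
plan(.45,.215,.25,-25)"
```

```text
t 8.12 tcp [ 0.5099 -0.1051  0.2204] jaw -24.9 -> -25.0 j7 -0.4 F [ 0.6  0.5 -0.7] w 1.001
row [-3.0, 26.52, -18.89] [0.1, 0.1, 0.0]
```

Emit:
carry_out(increments=[[-1,5,-3.5,0,0,0],[-3,10,-7,0,0,0],[-3,15,-10.5,0,0,0],[-3,20,-14,0,0,0],[-3,26.5,-18.9,0,0,0],[-3,26.5,-18.9,0,0,0],[-3,26.5,-18.9,0,0,0],[-3,26.5,-18.9,0,0,0]], hand=60)

```text
time: 9.12
tcp_pos: [0.45, 0.2139, 0.2495]
eef_rot: [0.691, 0.152, 0.69, -0.153]
contact_force: [0.5, -0.3, -0.3]
width: 0.601
```

```bash
python3 - <<'E'
from h import *
import pickle
plan(.45,.215,.25,-25)
p,d,c=cam('wrist');save(p,'pics/w7.png');o=arm.get_obs();pickle.dump((p,d,c,o),open('w7.pkl','wb'))
v,u=np.indices(d.shape); C=clo(c,u,v,d)
near=(d>0)&(np.hypot(C[...,0]-.49,C[...,1]-.305)<.09)
for z0,z1 in ((.074,.09),(.038,.046),(.03,.037)):
  m=near&(C[...,2]>z0)&(C[...,2]<z1); Q=C[m]; print(z0,len(Q),Q.mean(0).round(4),cv2.minEnclosingCircle((Q[:,:2]*1000).astype(np.float32)),cv2.minAreaRect((Q[:,:2]*1000).astype(np.float32)))
E
```

```text
t 9.12 tcp [0.45   0.2139 0.2495] jaw -24.9 -> -25.0 j7 -1.07 F [ 0.5 -0.3 -0.3] w 0.601
row [-0.05, 0.1, -0.05] [0.1, 0.1, 0.1]
0.074 806 [0.4924 0.3    0.0785] ((492.31939697265625, 299.79791259765625), 30.016077041625977) ((492.3552551269531, 300.08355712890625), (14.034276008605957, 59.876129150390625), 69.59886932373047)
0.038 978 [0.4923 0.2999 0.0409] ((492.2594909667969, 300.0394592285156), 25.78278923034668) ((492.5520935058594, 299.8275146484375), (50.25345993041992, 48.31255340576172), 65.07221221923828)
0.03 2982 [0.4924 0.3024 0.0329] ((491.9100341796875, 300.5171203613281), 55.71613311767578) ((491.9332275390625, 300.4000244140625), (80.12667083740234, 80.15264129638672), 4.076149940490723)
```

View pics/w7.png

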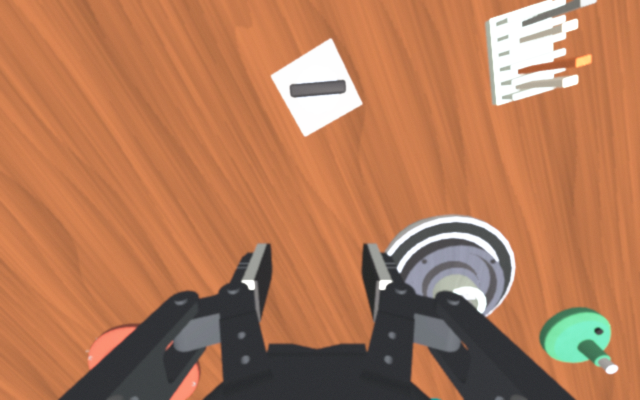

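The wrist view shows the rest at (317,88) with the key's black bar horizontal in it. The fits give axis (0.4923, 0.3000), a 14x60 mm bar along -20.4°, the flange at the right height and an 80 mm rest, all matching the description. I hover over it, turning the jaws across the bar.

```bash
python3 -c "
from h import *
plan(.4923,.300,.14,20)"
```

```text
t 9.18 tcp [0.4502 0.2134 0.2496] jaw -25.0 -> 20.0 j7 -1.07 F [-0.1 -0.6  0.6] w 0.604
row [10.94, 9.65, 0.14] [-45.0, 0.0, 0.1]
```

Emit:
carry_out(increments=[[1,3,0,-10,0,0],[2,6,0,-20,0,0],[3,9.65,0.15,-30,0,0],[4,9.65,0.15,-40,0,0],[5,9.65,0.15,-50,0,0],[6,9.65,0.15,-60,0,0],[8,9.65,0.15,-70,0,0],[10,9.65,0.15,-80,0,0],[10.9,9.65,0.15,-90,0,0],[10.9,9.65,0.15,-94.6,0,0],[10.9,9.65,0.15,-94.6,0,0],[10.9,9.65,0.15,-94.6,0,0],[10.9,9.65,0.15,-94.6,0,0]])

```text
time: 10.8
tcp_pos: [0.4927, 0.2997, 0.1406]
eef_rot: [0.581, -0.404, 0.581, 0.402]
contact_force: [0.2, 0.8, 0.2]
width: 0.598
```

```bash
python3 - <<'E'
from h import *
import pickle
plan(.4923,.300,.047,69.6)
p,d,c=cam('wrist');save(p,'pics/w8.png');o=arm.get_obs();pickle.dump((p,d,c,o),open('w8.pkl','wb'))
v,u=np.indices(d.shape); C=clo(c,u,v,d)
near=(d>0)&(np.hypot(C[...,0]-.49,C[...,1]-.305)<.05)
for z0,z1 in ((.074,.09),(.038,.046)):
  m=near&(C[...,2]>z0)&(C[...,2]<z1); Q=C[m]; print(z0,len(Q),Q.mean(0).round(4),cv2.minAreaRect((Q[:,:2]*1000).astype(np.float32)))
plan(.4923,.300,.047,69.6)
E
```

```text
t 10.8 tcp [0.4927 0.2997 0.1406] jaw 69.5 -> 69.6 j7 0.13 F [0.2 0.8 0.2] w 0.598
row [9.36, 0.06, 0.04] [-0.1, -0.1, 0.1]
0.074 1237 [0.4901 0.3011 0.0784] ((492.2885437011719, 300.1927795410156), (13.908720970153809, 60.08028793334961), 69.22544860839844)
0.038 1448 [0.4915 0.3005 0.0409] ((492.0655517578125, 300.1407165527344), (51.13904571533203, 51.26337432861328), 4.48180627822876)
t 10.85 tcp [0.4926 0.2998 0.1406] jaw 69.6 -> 69.6 j7 0.13 F [-0.2  0.2  0.5] w 0.599
row [9.36, 0.05, 0.02] [-0.0, -0.1, 0.1]
```

View pics/w8.png

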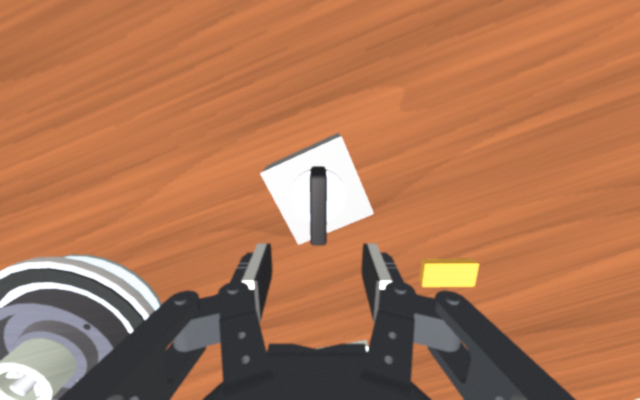

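The bar is vertical in the image at (318,205), parallel to the pads and midway between them. I descend and close.

Emit:
carry_out(increments=[[3,0,0,0,0,0],[6,0,0,0,0,0],[8,0,0,0,0,0],[9.1,0,0,0,0,0],[9.35,0,0,0,0,0],[9.35,0,0,0,0,0]])

```text
time: 11.6
tcp_pos: [0.493, 0.3, 0.0477]
eef_rot: [0.581, -0.404, 0.581, 0.402]
contact_force: [0.1, 0.1, -0.8]
width: 0.601
```

Emit:
carry_out(increments=[[0,0,0,0,0,0],[0,0,0,0,0,0],[0,0,0,0,0,0],[0,0,0,0,0,0],[0,0,0,0,0,0],[0,0,0,0,0,0]], hand=0, squeeze=80)

```text
time: 12.35
tcp_pos: [0.4935, 0.3004, 0.0485]
eef_rot: [0.582, -0.404, 0.58, 0.402]
contact_force: [-1.1, -0.7, 6.0]
width: 0.148
```

```bash
python3 - <<'E'
from h import *
plan(.4923,.300,.2,69.6)
p,d,c=cam('wrist');save(p,'pics/w9.png')
E
```

```text
t 12.35 tcp [0.4935 0.3004 0.0485] jaw 69.6 -> 69.6 j7 0.03 F [-1.1 -0.7  6. ] w 0.148
row [-15.15, 0.04, -0.07] [-0.0, 0.0, 0.2]
```

View pics/w9.png

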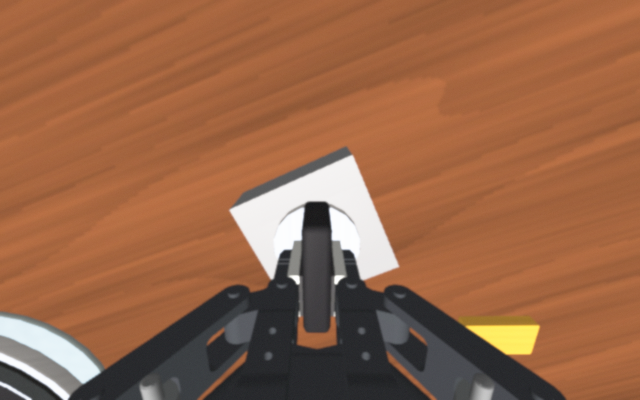

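Key gripped (width 0.148, about 13 mm). I lift it straight out and carry it over the hub, turning about 4° on the way.

```bash
python3 -c "
from h import *
plan(.5547,-.0162,.19,65.5)"
```

```text
t 12.4 tcp [0.4935 0.3004 0.0485] jaw 69.6 -> 65.5 j7 0.03 F [-0.7 -0.1  6.7] w 0.148
row [-14.09, -16.85, -27.52] [4.1, 0.0, 0.2]
```

Emit:
carry_out(increments=[[-2,0,0,0,0,0],[-5,0,0,0,0,0],[-9,0,0,0,0,0],[-14.1,-1,-1,0,0,0],[-14.1,-4,-5,1,0,0],[-14.1,-6.5,-10,2,0,0],[-14.1,-9.5,-15,3,0,0],[-14.1,-12,-20,4.1,0,0],[-14.1,-15,-24.5,4.1,0,0],[-14.1,-16.85,-27.5,4.1,0,0],[-14.1,-16.85,-27.5,4.1,0,0],[-14.1,-16.85,-27.5,4.1,0,0]])

```text
time: 13.9
tcp_pos: [0.5541, -0.0149, 0.1895]
eef_rot: [0.595, -0.383, 0.594, 0.382]
contact_force: [-0.2, 0.8, -2.8]
width: 0.151
```

```bash
python3 - <<'E'
from h import *
import pickle
plan(.5547,-.0162,.15,65.5)
p,d,c=cam('wrist');save(p,'pics/w10.png');o=arm.get_obs();pickle.dump((p,d,c,o),open('w10.pkl','wb'))
v,u=np.indices(d.shape); C=clo(c,u,v,d)
T=o['tcp_pos']
m=(d>0)&(u>295)&(u<340)&(abs(C[...,2]-(T[2]+.0315))<.006)
Q=C[m]; print(len(Q),Q.mean(0).round(4),cv2.minAreaRect((Q[:,:2]*1000).astype(np.float32)),T)
p,d,c=cam('side');save(p,'pics/s10.png',(270,80,430,260),4);p,d,c=cam('scene');save(p,'pics/sc10.png',(270,120,370,240),5)
plan(.5547,-.0162,.15,65.5)
E
```

```text
t 13.9 tcp [ 0.5541 -0.0149  0.1895] jaw 65.5 -> 65.5 j7 0.67 F [-0.2  0.8 -2.8] w 0.151
row [3.95, -0.11, -0.1] [0.0, 0.1, 0.1]
3689 [ 0.5499 -0.0133  0.2202] ((552.2716674804688, -14.914302825927734), (20.22339630126953, 59.91754150390625), 59.65518569946289) [ 0.55415249 -0.01413306  0.18978607]
t 14.05 tcp [ 0.5544 -0.014   0.1901] jaw 65.6 -> 65.5 j7 0.67 F [-0.3  0.2 -1. ] w 0.153
row [4.01, -0.11, -0.19] [0.1, 0.1, 0.2]
```

View pics/w10.png

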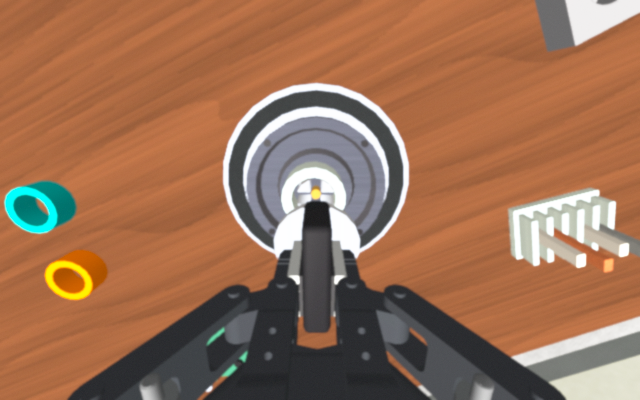

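View pics/s10.png

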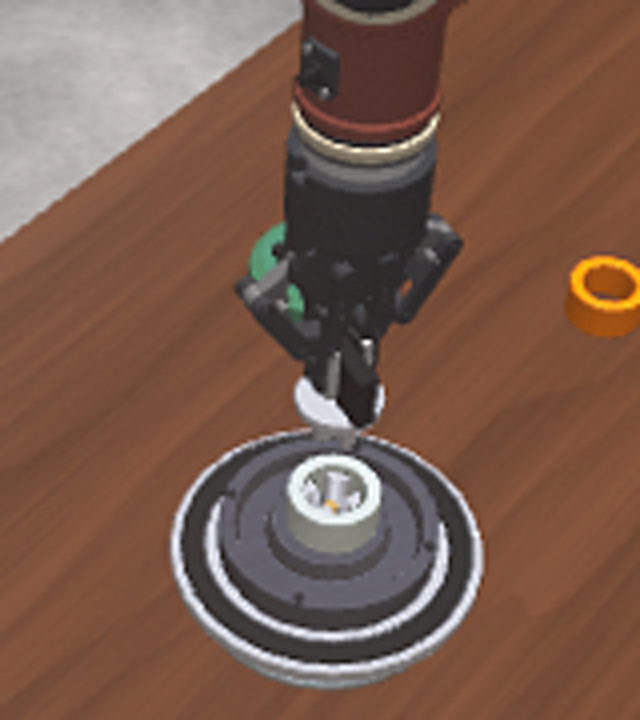

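View pics/sc10.png

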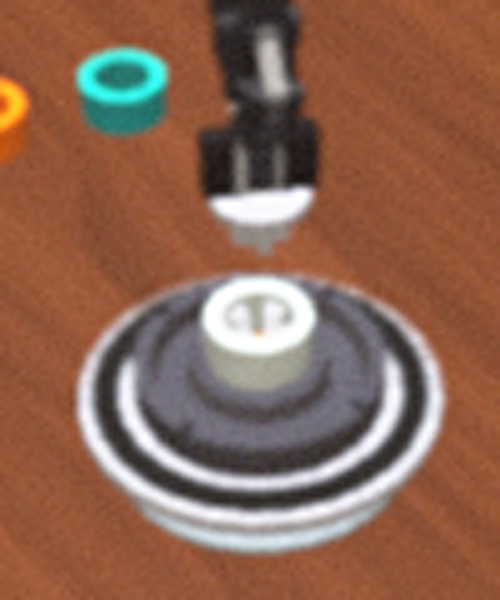

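```bash
python3 - <<'E'
from h import *
import pickle
p,d,c,o=pickle.load(open('w6.pkl','rb'))
v,u=np.indices(d.shape); C=clo(c,u,v,d)
h=cv2.cvtColor(p,cv2.COLOR_RGB2HSV); W=(h[...,1]<40)&(h[...,2]>200)
save(p,'pics/w6c.png',(270,35,370,125),7)
P=np.array([onz(c,a,b,.092) for b,a in zip(*np.nonzero(W))]); 
for ctr in ((.5537,-.0163),(.5532,-.0168),(.5528,-.0172)):
  q=P[:,:2]-ctr; r=np.hypot(*q.T);k=(r<.0172)&(r>.007); a=np.arctan2(q[k,1],q[k,0]); print(k.sum(), (np.degrees(np.angle(np.exp(4j*a).mean())/4)+45)%90)
# plunger colour centre: top z=.080
y=(h[...,0]>15)&(h[...,0]<40)&(h[...,1]>90)&(h[...,2]>150); y[:50]=0;y[110:]=0;y[:,:290]=0;y[:,350:]=0
print(y.sum(),onz(c,*np.argwhere(y).mean(0)[::-1],.08))
p,d,c,o=pickle.load(open('w4.pkl','rb')); h=cv2.cvtColor(p,cv2.COLOR_RGB2HSV)
y=(h[...,0]>15)&(h[...,0]<40)&(h[...,1]>90)&(h[...,2]>150); y[:50]=0;y[130:]=0;y[:,:290]=0;y[:,360:]=0
print(y.sum(),onz(c,*np.argwhere(y).mean(0)[::-1],.08))
p,d,c,o=pickle.load(open('w10.pkl','rb'))
v,u=np.indices(d.shape); C=clo(c,u,v,d); T=o['tcp_pos']
m=(d>0)&(u>=300)&(u<=332)&(abs(C[...,2]-(T[2]+.0315))<.004)&(v>210)&(v<335)
Q=C[m]
th=np.radians(65.5);zx=np.array([np.cos(th),np.sin(th)]);yx=np.array([-zx[1],zx[0]]); q=(Q[:,:2]-T[:2])
for s in np.linspace(-.03,.035,14):
  k=abs(q@yx-s)<.0025
  if k.sum()>3: w=(q@zx)[k]; print(round(s,3),k.sum(),w.min().round(4),w.max().round(4),np.median(Q[k,2]).round(4))
print((q@yx).min(),(q@yx).max())
E
```

```text
624 65.06000492929405
621 64.90620834966381
608 64.97316540670641
89 [ 0.5534202  -0.01657574  0.08      ]
106 [ 0.55347565 -0.01631638  0.08      ]
-0.03 21 -0.0064 0.0043 0.2189
-0.025 191 -0.0079 0.0058 0.2195
-0.02 212 -0.0079 0.0058 0.2196
-0.015 217 -0.0078 0.0062 0.2197
-0.01 252 -0.0088 0.0062 0.2198
-0.005 260 -0.0082 0.0061 0.2198
0.0 271 -0.0085 0.006 0.2197
0.005 261 -0.0084 0.0059 0.2196
0.01 316 -0.0087 0.0062 0.2197
0.015 289 -0.0078 0.0057 0.2197
0.02 293 -0.0077 0.0056 0.2197
0.025 308 -0.008 0.0055 0.2197
0.03 222 -0.0075 0.0054 0.2191
-0.02877334321253899 0.030792675790525664
```

View pics/w6c.png

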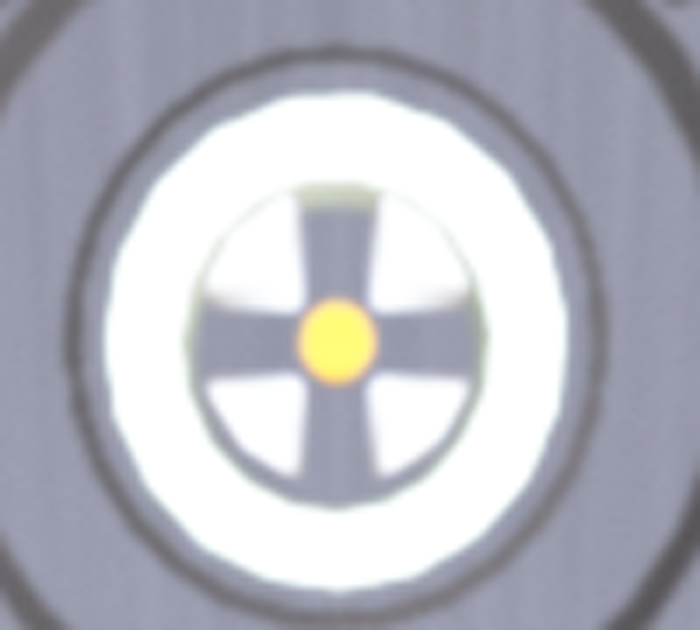

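Slots are at 65.2° after seating (hub unmoved) and the key sits about 1 mm off the TCP in the jaws. I line up just above the hub.

```bash
python3 -c "
from h import *
plan(.5549,-.0161,.138,65.2)"
```

```text
t 14.05 tcp [ 0.5544 -0.014   0.1901] jaw 65.6 -> 65.2 j7 0.67 F [-0.3  0.2 -1. ] w 0.153
row [5.21, -0.12, -0.18] [0.4, 0.1, 0.2]
```

Emit:
carry_out(increments=[[2,-0.1,-0.2,0.3,0,0.1],[3.5,-0.1,-0.2,0.3,0,0.1],[4.7,-0.1,-0.2,0.3,0,0.1],[5.2,-0.1,-0.2,0.3,0,0.1],[5.2,-0.1,-0.2,0.3,0,0.1],[5.2,-0.1,-0.2,0.3,0,0.1]], squeeze=110)

```text
time: 14.8
tcp_pos: [0.5551, -0.0161, 0.1386]
eef_rot: [0.596, -0.382, 0.594, 0.381]
contact_force: [0.3, -0.1, -1.9]
width: 0.143
```

```bash
python3 - <<'E'
from h import *
plan(.5549,-.0161,.112,65.2)
p,d,c=cam('scene');save(p,'pics/sc11.png',(290,150,360,220),8);p,d,c=cam('side');save(p,'pics/s11.png',(310,150,400,240),7)
plan(.5549,-.0161,.112,65.2)
E
```

```text
t 14.8 tcp [ 0.5551 -0.0161  0.1386] jaw 65.3 -> 65.2 j7 0.61 F [ 0.3 -0.1 -1.9] w 0.143
row [2.66, 0.02, -0.01] [0.1, 0.1, 0.1]
t 14.9 tcp [ 0.555  -0.0162  0.1386] jaw 65.3 -> 65.2 j7 0.61 F [-0.4  0.7 -1.6] w 0.145
row [2.66, 0.02, -0.0] [0.1, 0.1, 0.1]
```

View pics/sc11.png

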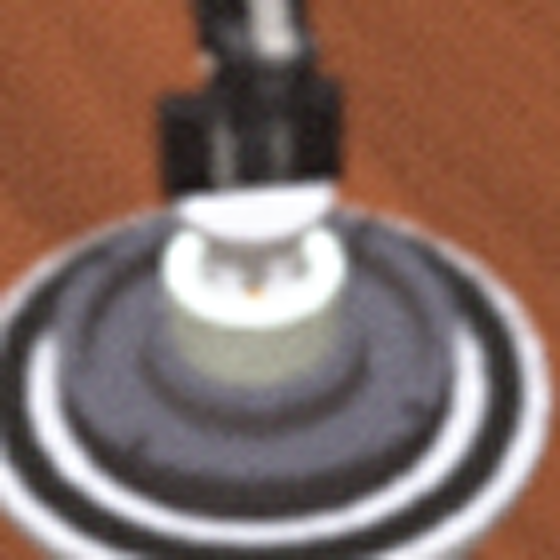

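View pics/s11.png

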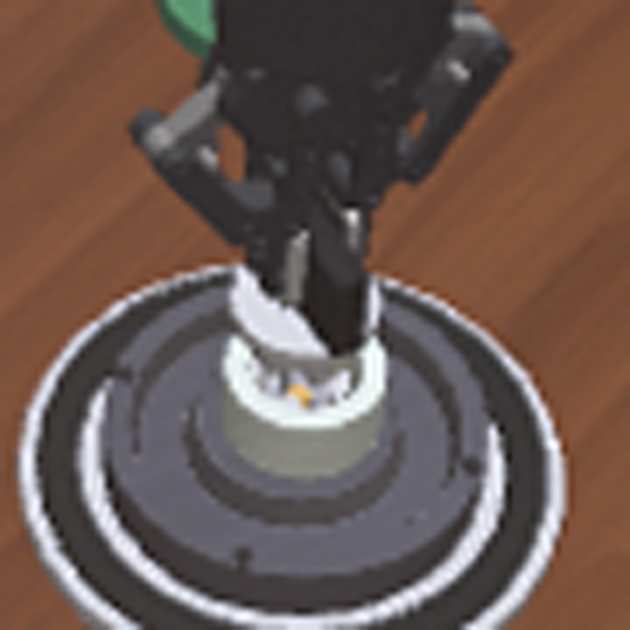

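The key hangs upright and centred over the hub in both views. I lower it gently about 1.3 cm and check for entry.

Emit:
carry_out(increments=[[0.3,0,0,0,0,0],[0.6,0,0,0,0,0],[0.8,0,0,0,0,0],[1.0,0,0,0,0,0],[1.2,0,0,0,0,0],[1.3,0,0,0,0,0]])

```text
time: 15.65
tcp_pos: [0.555, -0.0162, 0.1255]
eef_rot: [0.596, -0.382, 0.594, 0.381]
contact_force: [-0.1, -0.4, -2.3]
width: 0.143
```

```bash
python3 - <<'E'
from h import *
plan(.5549,-.0161,.11,65.2); print(arm.get_obs()['moment'])
E
```

```text
t 15.65 tcp [ 0.555  -0.0162  0.1255] jaw 65.3 -> 65.2 j7 0.6 F [-0.1 -0.4 -2.3] w 0.143
row [1.55, 0.01, 0.0] [0.1, 0.1, 0.1]
[ 0.0403881  -0.02116789 -0.00016729]
```

The splines are about 7 mm into the slots with no resistance. I push home.

Emit:
carry_out(increments=[[0.4,0,0,0,0,0],[0.7,0,0,0,0,0],[1.0,0,0,0,0,0],[1.3,0,0,0,0,0],[1.5,0,0,0,0,0],[1.5,0,0,0,0,0]])

```text
time: 16.4
tcp_pos: [0.5552, -0.0161, 0.1109]
eef_rot: [0.596, -0.382, 0.594, 0.381]
contact_force: [-1.4, 0.0, 5.5]
width: 0.147
```

```bash
python3 - <<'E'
from h import *
plan(.5549,-.0161,.11,65.2); print(arm.get_obs()['moment'])
E
```

```text
t 16.4 tcp [ 0.5552 -0.0161  0.1109] jaw 65.3 -> 65.2 j7 0.58 F [-1.4  0.   5.5] w 0.147
row [0.09, 0.03, -0.01] [0.1, 0.1, 0.1]
[-0.13647327  0.36317051 -0.02634085]
```

Force rose by about 8 N, which is the full spring. I press a little further to land the flange firmly.

Emit:
carry_out(increments=[[0.1,0,0,0,0,0],[0.15,0,0,0,0,0],[0.2,0,0,0,0,0],[0.2,0,0,0,0,0]])

```text
time: 16.9
tcp_pos: [0.5553, -0.0161, 0.1106]
eef_rot: [0.596, -0.383, 0.594, 0.381]
contact_force: [-3.9, -1.6, 13.9]
width: 0.146
```

```bash
python3 - <<'E'
from h import *
plan(.5549,-.0161,.11,65.2)
p,d,c=cam('scene');save(p,'pics/sc12.png',(290,150,360,220),8);p,d,c=cam('side');save(p,'pics/s12.png',(310,150,400,240),7)
plan(.5549,-.0161,.11,65.2)
E
```

```text
t 16.9 tcp [ 0.5553 -0.0161  0.1106] jaw 65.3 -> 65.2 j7 0.58 F [-3.9 -1.6 13.9] w 0.146
row [0.06, 0.03, -0.02] [0.1, 0.0, 0.2]
t 17.0 tcp [ 0.5553 -0.0161  0.1106] jaw 65.3 -> 65.2 j7 0.58 F [-4.3 -1.1 12.3] w 0.147
row [0.06, 0.03, -0.02] [0.1, 0.0, 0.2]
```

View pics/sc12.png

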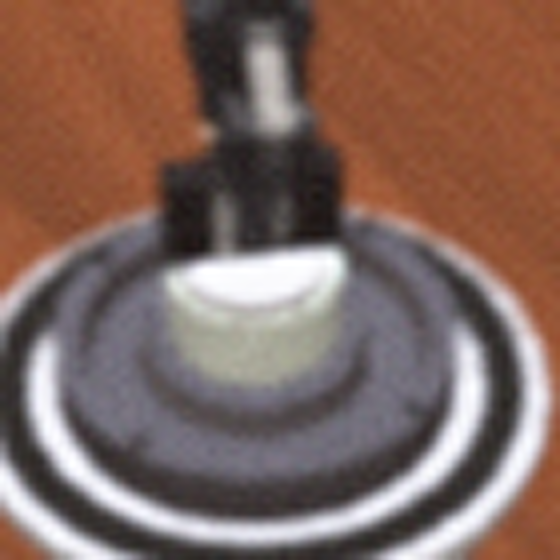

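View pics/s12.png

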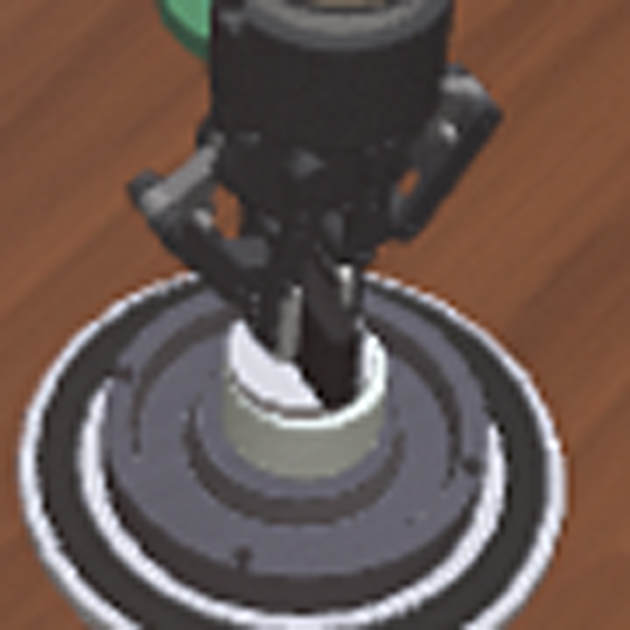

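The flange lies on the collar in both views. The last 2 mm command moved the tool only 0.3 mm while the force went up to 14 N, which is hard contact. Handing in.

```bash
python3 -c "
from h import *
plan(.5549,-.0161,.11,65.2); print(arm.job_done())"
```

```text
t 17.0 tcp [ 0.5553 -0.0161  0.1106] jaw 65.3 -> 65.2 j7 0.58 F [-4.3 -1.1 12.3] w 0.147
row [0.06, 0.03, -0.02] [0.1, 0.0, 0.2]
the job is handed in; nothing more can be done
None
```

I seated the collar on the insert and let go of it. I then took the key from its rest, turned it about 4° to match the slots, pushed it home and handed the job in at 17.0 s, still gripping it and pressing down.

**Last checks:**
- **Collar:** it lay flat, measured about 2 mm off the hub axis against the 4 mm allowed. Its top read 0.095 m by depth, against 0.096 m expected; the hub top had read low by a similar amount.
- **Key:** the jaws were at 65.3°, against slots measured at about 65.2°. The splines went in with no resistance, and the tool stopped at the height where the flange should sit on the collar.
- **Hold:** the force on the tool rose from the spring's roughly 8 N to 12–14 N on the last push, with almost no further movement. The grip was set to 110 N.

**Disagreements:** my first hub and collar positions, from the scene and side cameras, were off by up to about 15 mm. I used the wrist-camera fits instead. I did not re-measure the gauge block or the lamp base at the end, but nothing in the moves or forces suggests either was touched. The hand-in gives no verdict.

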